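# Take the whetstone from its sprung case and set it on the sloped rest

### The job

Press down the thumb latch of the whetstone case so that its sprung lid pops open, lift the grey whetstone out from under the lid and lay it gently, flat and lengthwise, on the sloped wooden rest with its lower end up against the stop lip. Then press the empty case's lid down until it snaps shut and stays shut; leave the other things on the bench where they are.

Things in the scene. Friction and masses are not known exactly. Their poses are not given: they have to be found in the camera images.
- case: Dark wooden whetstone case fixed to the bench, 132 (x) by 100 (y) mm, 38 mm high when shut. Origin: centre of its underside. x runs level from the latch end (towards the robot) to the hinge end, z up. The base is a tray: walls 4 mm thick with the rim 14 mm high, inner floor 4 mm high. Lid hinged at the +x end.
- plinth (a point): Centre of the top of the plinth in the tray that carries the whetstone: 32 mm wide (y), 12 mm above the bench, with 16 mm high end lips at x = -57 and +57 mm. Axes as the case. Beside the stone there are 26 mm (in y) to the tray wall for a finger, down to the 4 mm high floor.
- latch (a joint): Thumb latch, a steel rocker amid the latch end: 0 = at rest, hooked over the lid's strike; grows to 0.32 rad as its pad is pressed down; a spring returns it. It frees the lid at about 0.15 rad: pad 4 mm down, about 2 to 4 N (the pad is smooth). Its end stop is 8 to 9 mm down.
- latch_pad (a point): Centre of the top face of the latch's thumb pad, 30 mm (case x) by 32 mm, 22 mm above the bench at rest; press it straight down. It lies outside the latch end, case x = -99 mm. The latch's upright and hook, up to 38 mm high, stand 20 mm from it towards the case. Axes as the case while at rest.
- lid (a joint): Lid angle: 0 = shut (up to 0.02 when latched), 0.95 rad = sprung open against its stay. A spring of 0.1 to 0.2 N m always pushes it open. Open, it leans over the tray and bars a vertical tool: reach the stone with the tool tilted 30 to 35 degrees, fingers pointing down and to case +x, wrist over the latch end, closing along case y.
- lid_hinge (a point): Middle of the lid's hinge line, 14 mm above the bench, case x = +68 mm; the line runs along case y. Axes as the case. The lid is a shell 134 mm long and 24 mm deep. Push it shut round the arc about this line; over the last 10 mm it needs up to 9 N near its free end to ride over the hook, then it is caught at angle 0.
- lid_press (a point): Point on the lid's outer face where to push it shut, 115 mm from the hinge line and 24 mm off the hinge plane; moves with the lid. At lid angle a it lies 115 cos a - 24 sin a towards the latch end from the hinge and 115 sin a + 24 cos a above it. Its z is the outward normal, straight up when shut, tipped by a towards case +x when open.
- stone_center (a point): Centre of the small grey whetstone, a plain loose block: 40 mm along its x, 100 mm along its y, 18 mm along its z; 0.12 to 0.24 kg. At first it lies hidden in the shut case, its length along the case's x, underside 12 mm and top 30 mm above the bench.
- seat: Sloped seat board of the wooden stone rest (fixed to the bench), 36 mm wide, so the stone overhangs 2 mm each side. Origin: on its top face, 66 mm above the bench. z is normal to the slope; x runs down it, falling 0.40 rad away from the robot. The stone is home with its length along this x and its centre at (0, 0, 9 mm).
- stop_lip (a point): Middle of the inner face of the steel stop lip at the seat's lower end, at seat x = +50 mm, at the level of the seat's top; the lip stands 7 mm proud of the seat. The seat's upper end is at seat x = -50 mm. The rest's foot is 130 by 70 mm and 10 mm thick.
- marker_1: White marker pen, 124 mm, lying on the bench between case and rest; bystander. Origin: underside centre
- wood_handle: Pale wooden handle blank, 118 mm, at the left of the bench; bystander. Origin: underside centre
- screwdriver: Screwdriver, 180 mm, at the right of the bench; bystander. Origin: underside centre
- flat_file: File with a wooden handle, 225 mm, along the bench's near edge; bystander. Origin: underside centre
- green_stone: Larger green whetstone, 46 x 108 x 22 mm, lying on the bench behind the work; bystander. Origin: underside centre

How it is judged:
By the outcome, as a careful person would: the job done as asked, in the order asked, and still so for the second after the job is handed in, with the robot touching nothing.
It also fails if it takes over 64 s, if anything falls off the work surface, if the arm or the gripper's body presses on something with over 40 N, if the wrist force passes 120 N, or if a joint passes its speed limit or range.

### The arm

A 7-joint arm with a two-finger parallel gripper is mounted at the origin on a cart in front of the work surface, level with it; the furniture and walls round the work are solid. World frame = base frame: x ahead of the robot, y to its left, z up, the work surface at z = 0. Lengths are in m, angles in rad, forces in N, time in s.
With the tool pointing down it reaches from about 0.4 to 0.85 m from the base axis. Payload 4.4 kg.
Tool frame: the origin (TCP) lies midway between the tips of the shut fingers; the grasp point (between the pads) lies 19 mm behind it (bot.grip_depth is the distance from the TCP to the grasp point, in m); z points along the fingers, y is the line along which they close (so a half turn about z gives the same grasp; the last joint's range is limited). The gripper opens to 94 mm and grips with 3 to 60 N. Pads are 16 mm wide; open, the fingers measure 119 mm over their backs; the gripper's body (75 mm by 177 mm) begins 78 mm behind the grasp point.
Start: joints at [1.043, 0.628, 0.038, 1.517, -0.027, 0.996, -0.02], TCP at [0.29, -0.582, 0.205] pointing down, gripper open.
Joint ranges: [-3.06, 3.06], [-0.37, 2.12], [-1.25, 1.32], [0.18, 2.47], [-1.1, 4.24], [0.23, 1.98], [-2.94, 2.94]. Speed limits (rad/s): [2.57, 2.57, 3.14, 3.14, 3.14, 3.14, 3.14].

### API

Orientations are given as a unit quaternion [w, x, y, z].
In Python, from rig import bot gives the robot as it stands.
- The arm moves only by the tool arm_command, never from a script. Its argument "deltas" is a list of rows, each a list of 3 entries, a list of its own where there are three numbers: the shift along the tool's x, y, z in mm, then the turn about the tool's z in degrees, then the opening in per cent of the stroke, from 0 (shut) to 100 (fully open). In form: [[[tx, ty, tz], roll, grip], ...]. A call has 1 to 12 rows; each row is the pose to reach, as a shift and turn from the pose commanded when the call began, along the tool's axes at that moment; what a row does not reach only later rows make up. A row lasts 1/10 s, in which the tool goes at most 50 mm and 8.59 degrees, less where a joint would pass 70% of its speed; a pose out of reach is approached as far as the arm can. A call with a gripper value outside its range is refused whole. The fingers move at their own pace and stop on an object; the grip force is fixed at half the most. Time passes only in rows, so rows that repeat a pose let the fingers close. It gives the time, the measured TCP pose, the force, the opening and the grip force at its end, in the units of the state.
- bot.get_state(): the state, without advancing time (a new reading comes with each control period).
- bot.capture(name): name is "scene" or "top"; returns a dict with "img" (480x640x3 uint8, red, green, blue), "z_map" (480x640 float32, m along the optical axis (not along the pixel's ray), 0 where there is no reading), "fx", "fy", "cx", "cy" (pixels), "cam_to_world" (4x4, takes a point from camera to world coordinates). Camera axes: x right, y down, z forward; pixel columns grow to the right and rows downward; lengths in m; the calibration is good to about 2 mm. A picture is of the moment at which its call begins.
- bot.sign_off(): hands the job in; it is judged then, once.
The state is a dict: "clock": time; "joint_pos": joint angles; "dq": joint speeds; "effort": joint torques, N m; "tcp_pos": TCP position; "tcp_rot": TCP orientation; "contact_force": force on the tool from outside, world axes, zero at the start; "torque": the same for the moment, N m; "gripper_width": opening from 0.0 (shut) to 1.0 (fully open); "grasp_force": force on a finger pad.
Only numpy, scipy, OpenCV 4.12 (cv2) and the standard library are available. Lean on these libraries where they do the work, as an engineer would, in place of code of your own. Each camera call takes 0.05 s, during which the arm holds its last target. There are 200 camera calls.

## Working session

There is one attempt and no reset: what is moved stays moved. The work goes in short steps, Python scripts to look and compute and a tool call to move; the robot and the scene stay as the last step left them, time stands still between calls to the robot, and variables do not carry over. Pictures are saved under pics/ and viewed, at most 10 in all, crops included, and the job is handed in when it is done.

Besides the shell and the picture viewer there is one more tool, called after ">>>" as name(argument=value, ...), one argument or row to a line, values as JSON. arm_command: Moves the arm, as the interface text tells. Its arguments: {"type":"object","properties":{"deltas":{"type":"array"}},"required":["deltas"]}

```bash
mkdir -p pics; ls
python3 - <<'E'
from rig import bot
import cv2,numpy as np,pickle
s=bot.get_state();print(s['tcp_pos'],s['tcp_rot'],s['gripper_width'],s['clock'],s['contact_force'])
for n in("scene","top"):
    c=bot.capture(n);pickle.dump(c,open(f'{n}0.pkl','wb'));cv2.imwrite(f'pics/{n}0.png',c['img'][:,:,::-1]);print(n,c['fx'],np.round(c['cam_to_world'],3))
E
```

```text
pics
[ 0.28933655 -0.58129955  0.20457854] [-9.05556660e-04  9.73467010e-01  2.28825502e-01 -2.22015261e-04] 1.001866467517689 0.0 [ 0.00953294  0.76593865 -0.368815  ]
scene 462.7949316805399 [[ 0.838 -0.416  0.354  0.256]
 [-0.546 -0.628  0.555 -0.426]
 [-0.009 -0.658 -0.753  0.695]
 [ 0.     0.     0.     1.   ]]
top 599.965884421498 [[ 0.018 -0.983  0.182  0.394]
 [-1.    -0.019 -0.006  0.049]
 [ 0.009 -0.182 -0.983  1.093]
 [ 0.     0.     0.     1.   ]]
```

View pics/scene0.png

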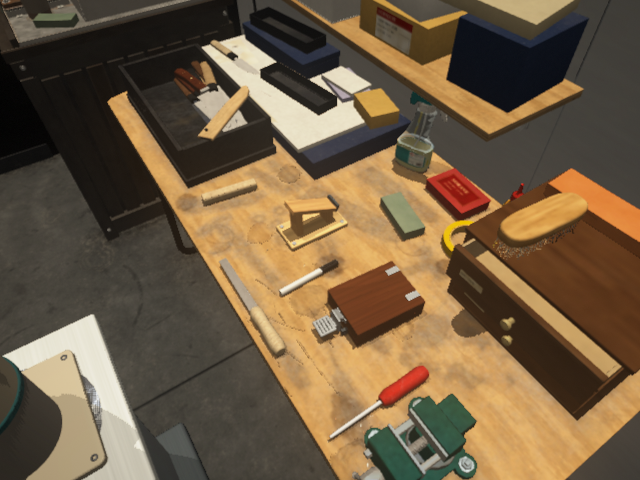

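View pics/top0.png

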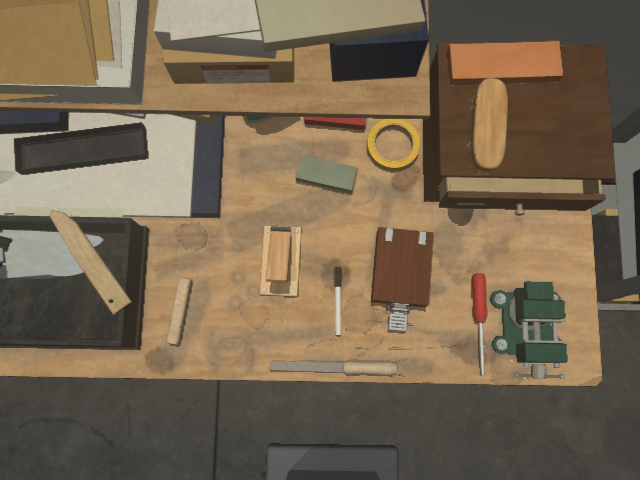

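The scene view shows the case at about (375,303), its latch at (327,325), the rest at (312,220) and the marker at (308,277). In the top view the lid is about (403,268), the latch pad (398,318), the seat (280,257), the marker (338,300) and the screwdriver (480,320).

```bash
cat > h.py <<'E'
import numpy as np,cv2,pickle
def cloud(c):
    z=c['z_map'];v,u=np.mgrid[:480,:640]
    P=np.stack([(u-c['cx'])/c['fx']*z,(v-c['cy'])/c['fy']*z,z],-1)
    T=c['cam_to_world'];W=P@T[:3,:3].T+T[:3,3];W[z==0]=np.nan;return W
E
python3 - <<'E'
from h import *
rois={'top':dict(lid=(365,220,440,312),seat=(255,220,305,300),pad=(385,300,412,336)),
'scene':dict(lid=(322,255,430,345),seat=(272,190,352,252),pad=(310,308,345,345))}
for n in('top','scene'):
    c=pickle.load(open(n+'0.pkl','rb'));W=cloud(c);I=c['img'].astype(int)
    def get(k):
        a,b,d,e=rois[n][k];m=np.zeros((480,640),bool);m[b:e,a:d]=1;return m&~np.isnan(W[...,0])
    def rect(m,t):
        p=W[m];(x,y),(w,h),a=cv2.minAreaRect(p[:,:2].astype(np.float32)*1000);print(n,t,len(p),'c',round(x,1),round(y,1),'size',round(w,1),round(h,1),'ang',round(a,2),'zmed',np.median(p[:,2]).round(4))
    z=W[...,2]
    bench=get('lid');print('bench z',np.nanmedian(z[bench&(z<.015)]))
    rect(get('lid')&(abs(z-.038)<.005),'lid')
    m=get('pad')&(abs(z-.022)<.004);mn=m.astype(np.uint8)
    k,l,st,ce=cv2.connectedComponentsWithStats(mn);i=1+np.argmax(st[1:,4]);rect(l==i,'pad')
    m=get('seat')&(z>.035)&(z<.1)
    p=W[m];
    # plane RANSAC-ish: iterate
    cen=np.median(p,0);q=p
    for _ in range(8):
        A=np.c_[q[:,:2],np.ones(len(q))];co=np.linalg.lstsq(A,q[:,2],rcond=None)[0]
        r=p[:,2]-np.c_[p[:,:2],np.ones(len(p))]@co;q=p[abs(r)<max(.003,np.percentile(abs(r),50))]
    nn=np.array([-co[0],-co[1],1]);nn/=np.linalg.norm(nn)
    print(n,'seat n',nn.round(3),'tilt',np.arccos(nn[2]).round(3),'az',np.degrees(np.arctan2(nn[1],nn[0])).round(2),'cnt',len(q),len(p))
    inl=np.zeros((480,640),bool);R=W[...,2]-(W[...,:2]@co[:2]+co[2]);rect(m&(abs(R)<.003),'seat')
    rect(get('seat')&(abs(z-.010)<.003),'foot')
    b=W[m&(abs(R)<.003)];print('seat z range',b[:,2].min(),b[:,2].max())
E
```

```text
bench z -0.0002531126348137569
top lid 4142 c 560.2 -103.9 size 100.4 146.0 ang 85.38 zmed 0.0381
top pad 315 c 470.4 -96.6 size 32.1 36.2 ang 84.77 zmed 0.0218
top seat n [ 0.383 -0.01   0.924] tilt 0.393 az -1.5 cnt 945 1150
top seat 945 c 578.0 117.0 size 35.9 97.4 ang 88.32 zmed 0.0662
top foot 1271 c 576.9 117.0 size 69.9 130.0 ang 88.27 zmed 0.0096
seat z range 0.04455348911285473 0.08713952719898854
bench z 0.0005764528129406088
scene lid 4119 c 559.4 -102.9 size 101.7 147.6 ang 85.39 zmed 0.0389
scene pad 359 c 470.1 -95.3 size 32.9 37.9 ang 86.09 zmed 0.0224
scene seat n [ 0.379 -0.053  0.924] tilt 0.392 az -7.94 cnt 585 904
scene seat 585 c 578.2 117.1 size 38.7 100.1 ang 88.41 zmed 0.0669
scene foot 1185 c 575.7 116.7 size 71.5 130.6 ang 86.94 zmed 0.0103
seat z range 0.04432769768455336 0.08707968511672082
```

```bash
cat >> h.py <<'E'
from scipy.spatial.transform import Rotation as Ro
CA=np.radians(-4.6);CO=np.array([.5655,-.1040,0]);RC=Ro.from_euler('z',CA).as_matrix()
def case(x,y,z): return CO+RC@np.array([x,y,z])/1000
def st():
    from rig import bot
    s=bot.get_state();w,x,y,z=s['tcp_rot'];R=Ro.from_quat([x,y,z,w]).as_matrix();return s,np.array(s['tcp_pos']),R
def d(p,yaw):  # world target (m), tool-x yaw deg
    s,t,R=st();v=R.T@(np.array(p)-t)*1000
    cur=np.degrees(np.arctan2(R[1,0],R[0,0]));r=((cur-yaw)+180)%360-180
    return v.round(1),round(r,1)
def info():
    s,t,R=st();print('t',s['clock'],'tcp',(t*1000).round(1),'yaw',np.degrees(np.arctan2(R[1,0],R[0,0])).round(2),'zax',R[:,2].round(3),'F',np.round(s['contact_force'],1),'w',s['gripper_width'],s['grasp_force'],'case',(RC.T@(t-CO)*1000).round(1),'q',np.round(s['joint_pos'],2))
E
python3 - <<'E'
from h import *
info();print(case(-101,0,70),d(case(-101,0,70),-4.6),d(case(-101,0,200),-4.6))
W=cloud(pickle.load(open('top0.pkl','rb')))
for n,(u,v) in dict(mark1=(338,333),mark2=(338,270),hand1=(176,343),hand2=(186,281),sd1=(479,278),sd2=(482,370),vise=(515,285),file=(300,366),file2=(395,367)).items(): print(n,W[v,u].round(3))
E
```

```text
t 0.1 tcp [ 289.4 -581.4  204.7] yaw 26.46 zax [-0.001  0.001 -1.   ] F [0.  1.3 0.1] w 0.9980810187668809 0.0 case [-236.9 -498.   204.7] q [ 1.04  0.63  0.04  1.52 -0.03  1.   -0.02]
[ 0.46482533 -0.09589991  0.07      ] (array([ 373.4, -356.3,  135.3]), np.float64(31.1)) (array([ 373.4, -356.5,    5.3]), np.float64(31.1))
mark1 [0.446 0.01  0.013]
mark2 [0.56  0.011 0.013]
hand1 [0.423 0.297 0.012]
hand2 [0.534 0.284 0.021]
sd1 [ 0.548 -0.242  0.025]
sd2 [ 0.386 -0.244  0.02 ]
vise [ 0.54  -0.316 -0.001]
file [0.387 0.076 0.015]
file2 [ 0.388 -0.091  0.02 ]
```

>>> arm_command(
  deltas=[
    [[373,-356,5],31,0],
    [[373,-356,5],31,0],
    [[373,-356,5],31,0],
    [[373,-356,5],31,0],
    [[373,-356,5],31,0],
    [[373,-356,5],31,0],
    [[373,-356,5],31,0],
    [[373,-356,5],31,0],
    [[373,-356,5],31,0],
    [[373,-356,5],31,0],
    [[373,-356,5],31,0],
    [[373,-356,70],31,0],
  ],
)

```text
clock: 1.3
tcp_pos: [0.4714, -0.0939, 0.154]
tcp_rot: [-0.0, 0.999, -0.036, 0.007]
contact_force: [1.3, 0.1, -0.3]
gripper_width: 0.023
grasp_force: 0.0
```

```bash
python3 -c "
from h import *
info();print(d(case(-101,0,26),-4.6))"
```

```text
t 1.3 tcp [471.4 -93.9 154. ] yaw -4.15 zax [ 0.013 -0.    -1.   ] F [ 1.3  0.1 -0.3] w 0.023063717849412708 0.0 case [-94.6   2.5 154. ] q [ 0.04  0.46  0.14  2.05 -0.11  0.62 -1.39]
(array([ -8.2,   2.5, 127.9]), np.float64(0.4))
```

>>> arm_command(
  deltas=[
    [[0,0,0],0,0],
    [[0,0,0],0,0],
  ],
)

```text
clock: 1.5
tcp_pos: [0.4639, -0.0973, 0.1503]
tcp_rot: [0.0, 0.999, -0.04, -0.002]
contact_force: [0.3, -0.3, 0.4]
gripper_width: 0.006
grasp_force: 0.0
```

```bash
python3 -c "
from h import *
info();print(d(case(-101,0,26),-4.6))"
```

```text
t 1.5 tcp [463.9 -97.3 150.3] yaw -4.59 zax [-0.003  0.    -1.   ] F [ 0.3 -0.3  0.4] w 0.005851500215406762 0.0 case [-101.8   -1.5  150.3] q [ 0.05  0.47  0.14  2.05 -0.11  0.63 -1.39]
(array([  1.2,  -1.5, 124.3]), np.float64(0.0))
```

>>> arm_command(
  deltas=[
    [[1,-1,40],0,0],
    [[1,-1,80],0,0],
    [[1,-1,110],0,0],
    [[1,-1,122],0,0],
    [[1,-1,126],0,0],
    [[1,-1,130],0,0],
    [[1,-1,133],0,0],
    [[1,-1,135],0,0],
    [[1,-1,135],0,0],
    [[1,-1,135],0,0],
  ],
)

```text
clock: 2.5
tcp_pos: [0.4655, -0.0963, 0.0159]
tcp_rot: [0.0, 0.999, -0.04, -0.0]
contact_force: [-4.1, -0.1, 4.7]
gripper_width: 0.004
grasp_force: 3.0
```

Run:
```python
from h import *
from rig import bot
info()
c=bot.capture('scene');cv2.imwrite('pics/s1.png',cv2.resize(c['img'][150:400,200:520,::-1],None,fx=2,fy=2))
```

```text
t 2.5 tcp [465.5 -96.3  15.9] yaw -4.56 zax [-0.001 -0.    -1.   ] F [-4.1 -0.1  4.7] w 0.004446298503359425 2.958349981927313 case [-100.3   -0.3   15.9] q [ 0.1   0.72  0.07  2.14 -0.16  0.29 -1.34]
```

View pics/s1.png

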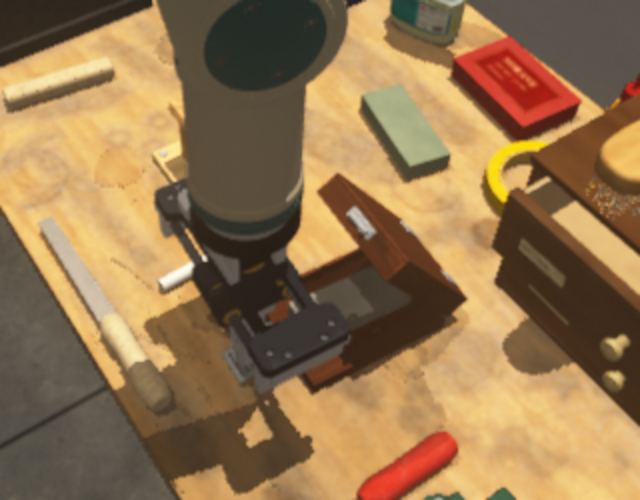

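The lid has sprung open at (390,225) in the crop and the grey stone shows in the tray at about (365,295), partly hidden by the gripper. I'll retract and get a clear look.

>>> arm_command(
  deltas=[
    [[-2,0,-30],0,0],
    [[-2,0,-80],0,30],
    [[-2,0,-130],0,64],
    [[-2,60,-180],0,64],
    [[-2,110,-200],0,64],
    [[-2,130,-200],0,64],
    [[-2,130,-200],0,64],
    [[-2,130,-200],0,64],
  ],
)

```text
clock: 3.35
tcp_pos: [0.4544, -0.2267, 0.216]
tcp_rot: [0.0, 0.999, -0.041, 0.001]
contact_force: [-0.6, -0.2, 0.2]
gripper_width: 0.563
grasp_force: 0.0
```

Run:
```python
from h import *
from rig import bot
info()
for n in('scene','top'):
    c=bot.capture(n);pickle.dump(c,open(n+'2.pkl','wb'))
    if n=='scene': A=cv2.resize(c['img'][200:400,250:500,::-1],None,fx=1.6,fy=1.6)
    else: B=cv2.resize(c['img'][190:350,300:500,::-1],(400,320))
cv2.imwrite('pics/s2.png',np.hstack([A,B]))
```

```text
t 3.35 tcp [ 454.4 -226.7  216. ] yaw -4.69 zax [ 0.002 -0.001 -1.   ] F [-0.6 -0.2  0.2] w 0.5633384558530977 0.0 case [-100.9 -131.3  216. ] q [ 0.28  0.42  0.18  1.9  -0.1   0.83 -1.14]
```

View pics/s2.png

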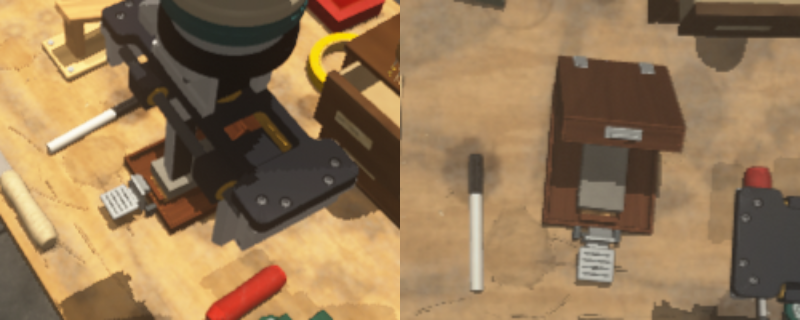

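In the composite, the right half (top view, 2x) shows the open lid at (615,100), the grey stone at (605,180) and the latch pad at (597,265). The gripper is off to the right.

Run:
```python
from h import *
c=pickle.load(open('top2.pkl','rb'));W=cloud(c);L=(W-CO)@RC*1000
roi=np.zeros((480,640),bool);roi[210:345,370:445]=1
I=c['img'].astype(int);grey=(I.max(2)-I.min(2)<30)
m=roi&(abs(L[...,2]-30)<4)&grey;k,l,s,_=cv2.connectedComponentsWithStats(m.astype(np.uint8));i=1+np.argmax(s[1:,4]);p=L[l==i]
print('stone',len(p),np.percentile(p,[2,50,98],axis=0).round(1),cv2.minAreaRect(p[:,:2].astype(np.float32)))
m=roi&(L[...,2]>60)&(abs(L[...,1])<40);p=L[m];print('lid',np.percentile(p,[1,50,99],axis=0).round(1))
j=p[:,2]>p[:,2].max()-60
for z in range(60,150,8):
    q=p[abs(p[:,2]-z)<4]
    if len(q):print(z,q[:,0].min().round(1),q[:,0].max().round(1))
m=roi&(abs(L[...,2]-14)<3)&(L[...,0]<0)&(L[...,0]>-75);p=L[m];print('rim',np.percentile(p,[1,99],axis=0).round(1))
m=roi&(abs(L[...,2]-22)<3)&(L[...,0]<-85);p=L[m];print('pad',np.percentile(p,[3,97],axis=0).round(1))
```

```text
stone 642 [[-48.4 -19.1  26.2]
 [-21.9  -0.3  28.9]
 [  6.6  19.1  32.4]] ((-20.703577041625977, -0.005245208740234375), (40.077980041503906, 57.66634750366211), 89.03910827636719)
lid [[ -8.4 -39.2  61.6]
 [ 19.7  -0.2 122.3]
 [ 64.2  39.  137.4]]
60 61.9 65.7
68 55.6 63.5
76 50.5 57.5
84 43.7 52.4
92 38.4 47.0
100 32.1 41.0
108 26.4 35.7
116 -8.0 28.5
124 -9.2 23.8
132 -7.0 17.8
140 -2.2 11.3
rim [[-74.  -49.9  11.1]
 [ -1.   49.6  16.9]]
pad [[-112.1  -14.8   19.3]
 [ -85.6   14.7   24.6]]
```

```bash
python3 -c "
from h import *
info();print(d(case(-48.5,0,180),-4.6))"
```

```text
t 3.45 tcp [ 454.1 -224.1  215.1] yaw -4.45 zax [ 0.     0.001 -1.   ] F [-1.  -0.2 -0.2] w 0.6276760424374563 0.0 case [-101.4 -128.7  215.1] q [ 0.28  0.42  0.17  1.9  -0.1   0.83 -1.14]
(array([  53.2, -128.5,   35.2]), np.float64(0.2))
```

>>> arm_command(
  deltas=[
    [[53,-50,0],0,64],
    [[53,-100,0],0,64],
    [[53,-128,15],0,64],
    [[53,-128,35],0,64],
    [[53,-128,35],0,64],
    [[53,-128,35],0,64],
    [[53,-128,35],0,64],
  ],
)

```text
clock: 4.15
tcp_pos: [0.517, -0.103, 0.1811]
tcp_rot: [0.0, 0.999, -0.04, 0.001]
contact_force: [-0.1, -0.8, 0.0]
gripper_width: 0.638
grasp_force: 0.0
```

```bash
python3 -c "
from h import *
info();print(d(case(-48.5,0,8),-4.6))"
```

```text
t 4.15 tcp [ 517.  -103.   181.1] yaw -4.62 zax [ 0.001 -0.001 -1.   ] F [-0.1 -0.8  0. ] w 0.6379490107564153 0.0 case [-48.4  -2.9 181.1] q [ 0.04  0.49  0.15  1.89 -0.1   0.77 -1.4 ]
(array([ -0.3,  -3. , 173.1]), np.float64(-0.0))
```

>>> arm_command(
  deltas=[
    [[0,-2,50],0,64],
    [[0,-2,95],0,64],
    [[0,-2,120],0,64],
    [[0,-2,135],0,64],
    [[0,-2,135],0,64],
    [[0,-2,135],0,64],
  ],
)

```text
clock: 4.75
tcp_pos: [0.5175, -0.1011, 0.0463]
tcp_rot: [0.0, 0.999, -0.04, 0.001]
contact_force: [-0.1, 0.7, 0.1]
gripper_width: 0.639
grasp_force: 0.0
```

```bash
python3 -c "
from h import *
info();print(d(case(-48.5,0,8),-4.6))"
```

```text
t 4.75 tcp [ 517.5 -101.1   46.3] yaw -4.63 zax [ 0.001 -0.    -1.   ] F [-0.1  0.7  0.1] w 0.6394730607815764 0.0 case [-48.1  -1.   46.3] q [ 0.07  0.7   0.1   1.99 -0.15  0.45 -1.37]
(array([-0.5, -1. , 38.3]), np.float64(-0.0))
```

>>> arm_command(
  deltas=[
    [[0,-1,12],0,64],
    [[0,-1,22],0,64],
    [[0,-1,30],0,64],
    [[0,-1,37],0,64],
    [[0,-1,37],0,64],
  ],
)

```text
clock: 5.25
tcp_pos: [0.5162, -0.099, 0.0074]
tcp_rot: [-0.0, 0.999, -0.04, -0.001]
contact_force: [-0.5, 0.6, -0.1]
gripper_width: 0.641
grasp_force: 0.0
```

Run:
```python
from h import *
from rig import bot
info()
c=bot.capture('scene');cv2.imwrite('pics/s3.png',cv2.resize(c['img'][200:360,270:470,::-1],None,fx=3,fy=3))
```

```text
t 5.25 tcp [516.2 -99.    7.4] yaw -4.54 zax [-0.002  0.    -1.   ] F [-0.5  0.6 -0.1] w 0.6411337956581288 0.0 case [-49.5   1.1   7.4] q [ 0.08  0.77  0.08  2.01 -0.16  0.37 -1.36]
```

View pics/s3.png

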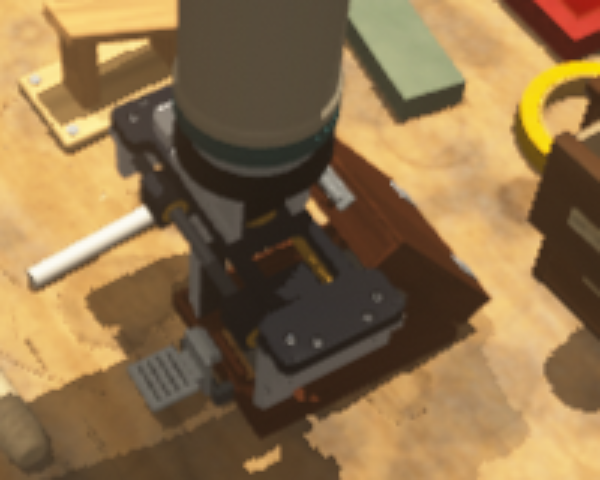

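The fingers straddle the stone in the tray, with no contact force, and the body is just short of the lid at about (340,190). I'll shift in a little and close.

>>> arm_command(
  deltas=[
    [[1,1,0],0,64],
    [[2,1,0],0,64],
    [[3,1,0],0,64],
    [[3,1,0],0,64],
  ],
)

```text
clock: 5.7
tcp_pos: [0.5203, -0.1004, 0.0087]
tcp_rot: [0.0, 0.999, -0.04, 0.0]
contact_force: [0.2, -0.1, 0.4]
gripper_width: 0.637
grasp_force: 0.0
```

>>> arm_command(
  deltas=[
    [[0,0,0],0,50],
    [[0,0,0],0,45],
    [[0,0,0],0,40],
    [[0,0,0],0,35],
    [[0,0,0],0,30],
    [[0,0,0],0,30],
    [[0,0,0],0,30],
    [[0,0,0],0,30],
  ],
)

```text
clock: 6.5
tcp_pos: [0.5198, -0.1003, 0.0085]
tcp_rot: [-0.0, 0.999, -0.04, -0.0]
contact_force: [-1.2, 0.5, 1.7]
gripper_width: 0.428
grasp_force: 30.0
```

```bash
python3 -c "
from h import *
info()"
```

```text
t 6.5 tcp [ 519.8 -100.3    8.5] yaw -4.54 zax [-0.  0. -1.] F [-1.2  0.5  1.7] w 0.4277445005960414 29.998896718025208 case [-45.9   0.    8.5] q [ 0.08  0.77  0.08  2.   -0.16  0.38 -1.36]
```

>>> arm_command(
  deltas=[
    [[0,0,-3],0,30],
    [[0,0,-6],0,30],
    [[-2,0,-10],0,30],
    [[-6,0,-15],0,30],
    [[-10,0,-20],0,30],
    [[-15,0,-26],0,30],
    [[-21,0,-33],0,30],
    [[-28,0,-40],0,30],
    [[-35,0,-48],0,30],
    [[-42,0,-56],0,30],
    [[-50,0,-66],0,30],
    [[-58,0,-76],0,30],
  ],
)

```text
clock: 7.7
tcp_pos: [0.4613, -0.0957, 0.0854]
tcp_rot: [-0.0, 0.999, -0.04, 0.0]
contact_force: [-0.4, -0.4, -2.3]
gripper_width: 0.421
grasp_force: 30.0
```

Run:
```python
from h import *
from rig import bot
info()
c=bot.capture('scene');cv2.imwrite('pics/s4.png',cv2.resize(c['img'][180:360,250:470,::-1],None,fx=3,fy=3))
```

```text
t 7.7 tcp [461.3 -95.7  85.4] yaw -4.54 zax [ 0.  0. -1.] F [-0.4 -0.4 -2.3] w 0.4208795469759174 29.9965238571167 case [-1.045e+02 -1.000e-01  8.540e+01] q [ 0.07  0.58  0.11  2.12 -0.14  0.45 -1.36]
```

View pics/s4.png

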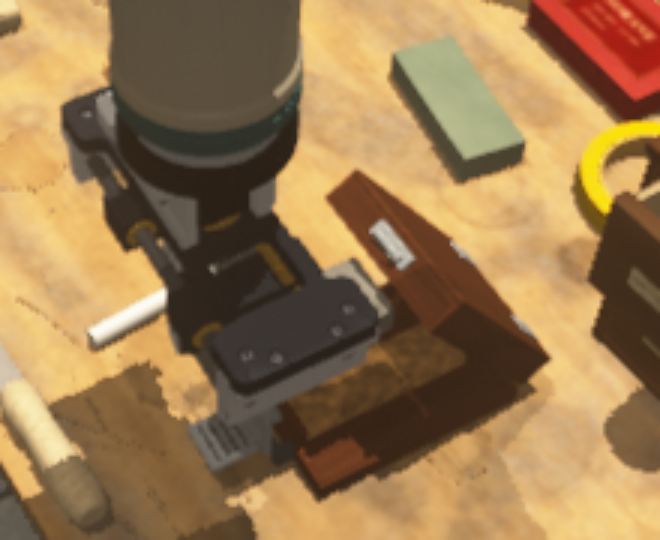

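```bash
python3 -c "
from h import *
c=pickle.load(open('top0.pkl','rb'));W=cloud(c);
m=np.zeros((480,640),bool);m[250:360,150:255]=1;p=W[m&(W[...,2]>.006)];print('handle',p.min(0).round(3),p.max(0).round(3))
info();print(d([.484,.215,.18],-1.7))"
```

```text
handle [0.422 0.238 0.006] [0.539 0.317 0.025]
t 7.75 tcp [460.3 -95.8  86.5] yaw -4.57 zax [-0.  0. -1.] F [-1.9  0.1 -1.1] w 0.423301335108826 29.996729493141174 case [-105.5   -0.2   86.5] q [ 0.07  0.58  0.11  2.12 -0.14  0.45 -1.36]
(array([  -1.1, -311.7,  -93.5]), np.float64(-2.9))
```

>>> arm_command(
  deltas=[
    [[0,0,-40],0,30],
    [[0,0,-80],0,30],
    [[0,-25,-93],-1,30],
    [[0,-60,-93],-2,30],
    [[0,-95,-93],-3,30],
    [[0,-130,-93],-3,30],
    [[0,-165,-93],-3,30],
    [[0,-200,-93],-3,30],
    [[0,-235,-93],-3,30],
    [[0,-270,-93],-3,30],
    [[0,-295,-93],-3,30],
    [[0,-307,-93],-3,30],
  ],
)

```text
clock: 8.95
tcp_pos: [0.4859, 0.2132, 0.1775]
tcp_rot: [-0.001, 1.0, -0.012, 0.0]
contact_force: [-0.8, -0.2, -1.8]
gripper_width: 0.426
grasp_force: 30.0
```

>>> arm_command(
  deltas=[
    [[0,0,20],0,30],
    [[0,0,50],0,30],
    [[0,0,80],0,30],
    [[0,0,110],0,30],
    [[0,0,130],0,30],
    [[0,0,130],0,30],
  ],
)

```text
clock: 9.55
tcp_pos: [0.4844, 0.2081, 0.0453]
tcp_rot: [0.002, 1.0, -0.014, -0.002]
contact_force: [-0.3, -1.1, -2.0]
gripper_width: 0.422
grasp_force: 30.0
```

Run:
```python
from h import *
from rig import bot
info();print(d([.484,.210,.003],-1.7))
c=bot.capture('top');W=cloud(c);pickle.dump(c,open('top5.pkl','wb'))
I=c['img'].astype(int);m=(I.max(2)-I.min(2)<25)&(W[...,2]<.11)&(W[...,2]>.01)&(abs(W[...,1]-.21)<.03)&(W[...,0]>.49)&(W[...,0]<.62)
p=W[m];print(len(p));
for x in np.arange(.5,.62,.01):
    q=p[abs(p[:,0]-x)<.005]
    if len(q):print(round(x,3),q[:,2].min().round(3),np.median(q[:,2]).round(4),q[:,2].max().round(3),q[:,1].min().round(3),q[:,1].max().round(3))
cv2.imwrite('pics/s5.png',cv2.resize(c['img'][180:360,150:330,::-1],None,fx=3,fy=3))
```

```text
t 9.55 tcp [484.4 208.1  45.3] yaw -1.61 zax [-0.005 -0.003 -1.   ] F [-0.3 -1.1 -2. ] w 0.42182701293050273 29.99707728624344 case [-105.9  304.6   45.3] q [-0.52  0.7   0.09  1.99 -0.13  0.46 -1.93]
(array([-0.2, -2. , 42.3]), np.float64(0.1))
493
0.53 0.052 0.0638 0.067 0.185 0.206
0.54 0.048 0.0643 0.07 0.185 0.214
0.55 0.048 0.0645 0.069 0.185 0.222
0.56 0.049 0.0643 0.069 0.184 0.224
0.57 0.061 0.0646 0.07 0.184 0.224
0.58 0.06 0.0654 0.069 0.184 0.222
```

View pics/s5.png

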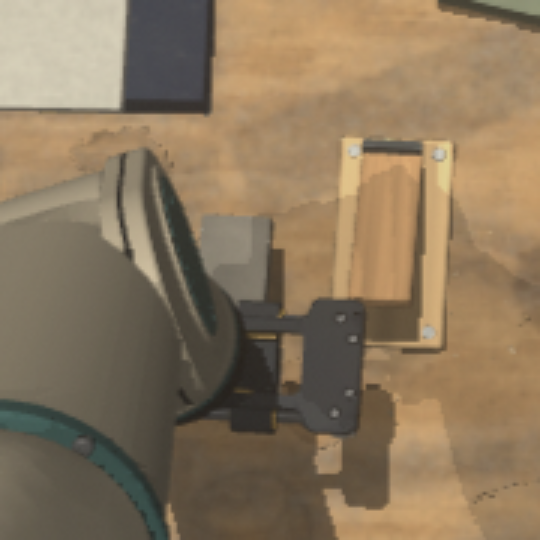

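The stone (grey, (235,260)) is held level beside the rest. The rest's dark stop lip is at (390,147). Setting the stone down on the bench to regrasp it at its centre.

>>> arm_command(
  deltas=[
    [[0,0,20],0,30],
    [[0,0,34],0,30],
    [[0,0,40],0,30],
    [[0,0,43],0,30],
    [[0,0,44],0,30],
    [[0,0,44],0,30],
    [[0,0,44],0,42],
  ],
)

```text
clock: 10.3
tcp_pos: [0.4867, 0.2104, 0.004]
tcp_rot: [-0.0, 1.0, -0.013, 0.0]
contact_force: [-0.1, 0.6, -2.0]
gripper_width: 0.425
grasp_force: 30.0
```

>>> arm_command(
  deltas=[
    [[0,0,0],0,45],
    [[0,0,0],0,50],
    [[0,0,0],0,55],
    [[0,0,-1],0,60],
    [[0,0,-1],0,62],
    [[0,0,-1],0,62],
  ],
)

```text
clock: 10.9
tcp_pos: [0.4864, 0.2103, 0.0046]
tcp_rot: [-0.0, 1.0, -0.013, 0.0]
contact_force: [0.2, -1.1, -0.5]
gripper_width: 0.619
grasp_force: 0.0
```

Run:
```python
from h import *
from rig import bot
info()
c=bot.capture('top');W=cloud(c)
I=c['img'].astype(int);m=(I.max(2)-I.min(2)<25)&(W[...,2]<.025)&(W[...,2]>.012)&(abs(W[...,1]-.21)<.05)&(W[...,0]>.48)&(W[...,0]<.65)
p=W[m];print(len(p),np.percentile(p,[1,50,99],axis=0).round(4),cv2.minAreaRect(p[:,:2].astype(np.float32)*1000))
```

```text
t 10.9 tcp [486.4 210.3   4.6] yaw -1.54 zax [ 0.  0. -1.] F [ 0.2 -1.1 -0.5] w 0.6188886876950427 0.0 case [-104.   306.9    4.6] q [-0.51  0.78  0.07  2.   -0.14  0.37 -1.92]
449 [[0.4851 0.1871 0.0125]
 [0.5524 0.2007 0.0164]
 [0.5815 0.2253 0.0211]] ((532.80322265625, 207.4957275390625), (39.6240348815918, 98.36737823486328), 88.06925201416016)
```

>>> arm_command(
  deltas=[
    [[15,1,0],0,62],
    [[35,2,0],0,62],
    [[46,3,0],0,62],
    [[46,3,2],0,62],
    [[46,3,2],0,62],
    [[46,3,2],0,50],
    [[46,3,2],0,40],
    [[46,3,2],0,30],
    [[46,3,2],0,30],
    [[46,3,2],0,30],
  ],
)

```text
clock: 11.95
tcp_pos: [0.5318, 0.2062, 0.0025]
tcp_rot: [-0.0, 1.0, -0.013, -0.0]
contact_force: [-0.5, 0.7, -0.5]
gripper_width: 0.424
grasp_force: 30.0
```

Run:
```python
from h import *
info()
c=pickle.load(open('top0.pkl','rb'));W=cloud(c);I=c['img'].astype(int)
a=np.radians(-1.7);R=Ro.from_euler('z',a).as_matrix();L=(W-np.array([.578,.117,0]))@R*1000
# profile along the rest's length, middle strip
for x in range(-60,62,4):
    q=L[(abs(L[...,0]-x)<2)&(abs(L[...,1])<12)&(L[...,2]>15)]
    if len(q):print(x,np.percentile(q[:,2],[5,50,95]).round(1),end=' | ')
m=(abs(L[...,1])<25)&(L[...,0]>40)&(L[...,0]<60)&(L[...,2]>38)&(I.max(2)<110);p=L[m];print('\nlip',len(p),np.percentile(p,[2,50,98],axis=0).round(1) if len(p) else '')
```

```text
t 11.95 tcp [531.8 206.2   2.5] yaw -1.52 zax [-0.001  0.    -1.   ] F [-0.5  0.7 -0.5] w 0.4239422849124358 29.999974071979523 case [-58.5 306.5   2.5] q [-0.47  0.81  0.08  1.89 -0.13  0.45 -1.9 ]
-48 [75.5 82.4 85.5] | -44 [44.9 83.5 85.5] | -40 [79.7 82.  85. ] | -36 [77.7 80.4 84.2] | -32 [75.9 79.1 81.8] | -28 [73.1 77.4 79.5] | -24 [72.6 75.2 76.8] | -20 [71.5 74.1 76.6] | -16 [69.3 72.6 75.2] | -12 [68.3 70.7 73.9] | -8 [65.3 68.7 72.2] | -4 [64.  67.1 69.7] | 0 [63.2 65.5 68. ] | 4 [61.4 64.3 66.4] | 8 [60.1 62.2 65. ] | 12 [57.2 60.4 63.6] | 16 [56.5 58.4 60.6] | 20 [53.8 56.5 58.9] | 24 [53.7 54.9 57.7] | 28 [50.5 53.5 55.1] | 32 [48.8 52.5 54.8] | 36 [47.7 49.5 52.5] | 40 [45.8 47.8 50.9] | 44 [44.6 47.  50.3] | 48 [46.6 51.3 54.5] | 52 [48.1 51.8 54.9] | 
lip 77 [[ 46.  -15.2  45.6]
 [ 48.    0.7  51.4]
 [ 52.2  17.1  55.4]]
```

>>> arm_command(
  deltas=[
    [[0,0,-30],0,30],
    [[0,0,-75],0,30],
    [[0,0,-115],0,30],
    [[5,20,-125],0,30],
    [[20,50,-125],0,30],
    [[35,75,-125],0,30],
    [[40,87,-125],0,30],
    [[40,87,-125],0,30],
    [[40,87,-125],0,30],
    [[40,87,-125],0,30],
  ],
)

```text
clock: 12.95
tcp_pos: [0.5689, 0.1202, 0.1272]
tcp_rot: [-0.001, 1.0, -0.012, -0.001]
contact_force: [0.3, 0.8, -1.9]
gripper_width: 0.422
grasp_force: 30.0
```

Run:
```python
from h import *
from rig import bot
info();print(d([.572,.117,.092],-1.7))
c=bot.capture('top');W=cloud(c)
I=c['img'].astype(int);m=(I.max(2)-I.min(2)<25)&(abs(W[...,2]-.144)<.006)&(abs(W[...,1]-.117)<.024)&(W[...,0]>.59)&(W[...,0]<.65)
p=W[m];print(len(p),np.percentile(p,[1,50,99],axis=0).round(4))
```

```text
t 12.95 tcp [568.9 120.2 127.2] yaw -1.39 zax [-0.001  0.001 -1.   ] F [ 0.3  0.8 -1.9] w 0.421751175890125 29.999729096889496 case [-14.6 223.7 127.2] q [-0.32  0.63  0.1   1.79 -0.09  0.73 -1.76]
(array([ 3.3,  3.1, 35.2]), np.float64(0.3))Traceback (most recent call last):
  File "<stdin>", line 6, in <module>
    return _quantile_unchecked(
        a, q, axis, out, overwrite_input, method, keepdims, weights)
    return _ureduce(a,
                    func=_quantile_ureduce_func,
    ...<5 lines>...
                    overwrite_input=overwrite_input,
                    method=method)
    r = func(a, **kwargs)
    result = _quantile(arr,
                       quantiles=q,
    ...<2 lines>...
                       out=out,
                       weights=wgt)
    slices_having_nans = np.isnan(arr[-1, ...])
                                  ~~~^^^^^^^^^
IndexError: index -1 is out of bounds for axis 0 with size 0
```

>>> arm_command(
  deltas=[
    [[2,2,15],0,30],
    [[3,3,28],0,30],
    [[3,3,35],0,30],
    [[3,3,35],0,30],
    [[3,3,37],0,30],
    [[3,3,39],0,30],
    [[3,3,41],0,30],
    [[3,3,43],0,30],
  ],
)

```text
clock: 13.8
tcp_pos: [0.5738, 0.115, 0.0854]
tcp_rot: [-0.0, 1.0, -0.014, 0.001]
contact_force: [0.0, -0.6, 4.7]
gripper_width: 0.424
grasp_force: 30.0
```

```bash
python3 -c "
from h import *
info()"
```

```text
t 13.8 tcp [573.8 115.   85.4] yaw -1.55 zax [ 0.002  0.    -1.   ] F [ 0.  -0.6  4.7] w 0.42435480244457496 30.001078248023987 case [ -9.3 218.9  85.4] q [-0.31  0.69  0.09  1.81 -0.1   0.64 -1.75]
```

>>> arm_command(
  deltas=[
    [[-1,-1,1],0,30],
    [[-1,-1,2],0,30],
    [[-1,-1,3],0,30],
    [[-1,-1,4],0,30],
    [[-1,-1,5],0,30],
    [[-1,-1,6],0,30],
    [[-1,-1,6],0,30],
  ],
)

```text
clock: 14.5
tcp_pos: [0.5732, 0.1158, 0.0788]
tcp_rot: [-0.0, 1.0, -0.014, 0.001]
contact_force: [4.7, -2.4, 4.1]
gripper_width: 0.421
grasp_force: 30.0
```

```bash
python3 -c "
from h import *
info()
from rig import bot
c=bot.capture('scene');cv2.imwrite('pics/s6.png',cv2.resize(c['img'][150:290,230:400,::-1],None,fx=4,fy=4))"
```

```text
t 14.5 tcp [573.2 115.8  78.8] yaw -1.56 zax [ 0.003  0.    -1.   ] F [ 4.7 -2.4  4.1] w 0.4214604820967976 30.002464056015015 case [-10.  219.7  78.8] q [-0.31  0.7   0.09  1.82 -0.1   0.62 -1.75]
```

View pics/s6.png

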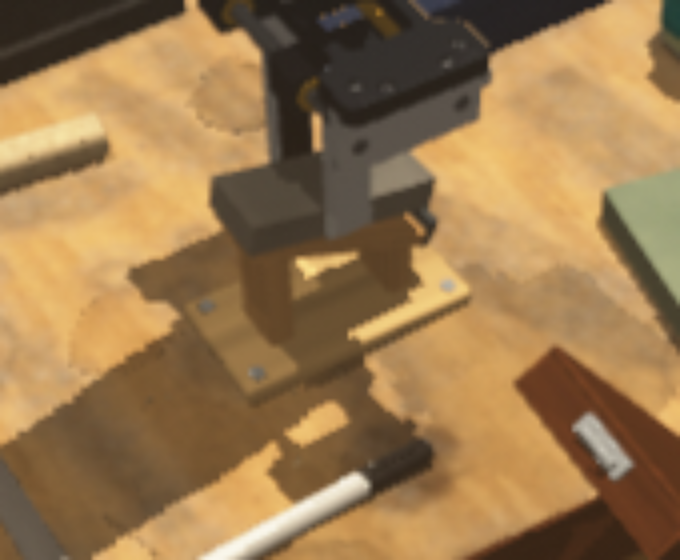

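The stone (grey, (320,205)) is turning in the fingers onto the slope. The dark lip is at (425,225), with a gap before the lower end.

>>> arm_command(
  deltas=[
    [[0,0,1],0,30],
    [[0,0,2],0,30],
    [[0,0,3],0,30],
    [[0,0,4],0,30],
    [[0,0,5],0,30],
    [[0,0,5],0,30],
  ],
)

```text
clock: 15.15
tcp_pos: [0.5723, 0.1159, 0.0734]
tcp_rot: [-0.0, 1.0, -0.013, 0.0]
contact_force: [5.0, -1.3, 3.5]
gripper_width: 0.425
grasp_force: 30.0
```

>>> arm_command(
  deltas=[
    [[0,0,1],0,30],
    [[0,0,2],0,30],
    [[0,0,2],0,30],
  ],
)

```text
clock: 15.45
tcp_pos: [0.5718, 0.1159, 0.0713]
tcp_rot: [0.0, 1.0, -0.013, -0.0]
contact_force: [4.9, -1.9, 3.1]
gripper_width: 0.425
grasp_force: 30.0
```

```bash
python3 -c "
from h import *
info()"
```

```text
t 15.45 tcp [571.8 115.9  71.3] yaw -1.54 zax [-0. -0. -1.] F [ 4.9 -1.9  3.1] w 0.4252491298217716 30.003188936971128 case [-11.3 219.7  71.3] q [-0.31  0.71  0.09  1.82 -0.1   0.61 -1.75]
```

>>> arm_command(
  deltas=[
    [[0,0,0.5],0,30],
    [[0,0,1],0,30],
    [[0,0,1],0,30],
  ],
)

```text
clock: 15.75
tcp_pos: [0.5717, 0.1159, 0.0704]
tcp_rot: [-0.0, 1.0, -0.013, -0.0]
contact_force: [3.8, -2.4, 5.3]
gripper_width: 0.426
grasp_force: 30.0
```

>>> arm_command(
  deltas=[
    [[0,0,0.5],0,30],
    [[0,0,1],0,30],
    [[0,0,1],0,30],
  ],
)

```text
clock: 16.05
tcp_pos: [0.5715, 0.116, 0.0697]
tcp_rot: [-0.0, 1.0, -0.013, -0.0]
contact_force: [2.3, -2.0, 6.7]
gripper_width: 0.423
grasp_force: 30.0
```

Run:
```python
from h import *
info()
from rig import bot
c=bot.capture('scene');W=cloud(c);I=c['img'].astype(int)
R=Ro.from_euler('z',np.radians(-1.7)).as_matrix();L=(W-np.array([.5775,.117,.066]))@R@Ro.from_euler('y',.4).as_matrix()*1000
m=(I.max(2)-I.min(2)<35)&(abs(L[...,0])<70)&(abs(L[...,1])<22)&(L[...,2]>11)&(L[...,2]<27)
for x in range(-64,60,8):
    q=L[m&(abs(L[...,0]-x)<4)]
    if len(q)>4:print(x,len(q),np.percentile(q[:,2],[10,50,90]).round(1),q[:,1].min().round(1),q[:,1].max().round(1))
```

```text
t 16.05 tcp [571.5 116.   69.7] yaw -1.54 zax [-0.001  0.    -1.   ] F [ 2.3 -2.   6.7] w 0.4230633981952807 30.0064579769969 case [-11.6 219.8  69.7] q [-0.3   0.71  0.09  1.83 -0.1   0.61 -1.75]
-56 88 [12.  16.4 18.4] -21.7 17.4
-48 49 [16.1 17.3 18.4] -21.8 15.5
-40 53 [15.6 17.1 17.9] -22.0 16.6
-32 58 [14.2 17.1 18.1] -21.6 20.3
-24 64 [15.3 17.  22.9] -21.1 21.5
-16 44 [16.2 17.2 24.1] -11.5 20.7
-8 23 [16.1 16.9 20.9] 1.2 20.2
0 5 [15.5 16.5 17. ] 13.2 18.5
8 13 [12.3 15.5 16.8] -22.0 -11.7
16 19 [13.2 16.3 17.8] -21.8 1.6
24 23 [12.  16.6 18.5] -21.9 3.8
32 20 [13.5 17.  17.9] -21.7 7.2
40 22 [13.2 16.8 18.5] -21.2 8.6
```

>>> arm_command(
  deltas=[
    [[1.8,0,0.5],0,30],
    [[3.7,0,1.2],0,30],
    [[5.5,0,2],0,30],
    [[6.5,0,2.4],0,30],
    [[6.5,0,2.4],0,30],
  ],
)

```text
clock: 16.6
tcp_pos: [0.5764, 0.1169, 0.0675]
tcp_rot: [-0.001, 1.0, -0.013, -0.002]
contact_force: [0.0, -0.3, 12.3]
gripper_width: 0.424
grasp_force: 30.0
```

>>> arm_command(
  deltas=[
    [[0.9,0,0.4],0,30],
    [[1.8,0,0.8],0,30],
    [[1.8,0,0.8],0,30],
  ],
)

```text
clock: 16.9
tcp_pos: [0.5775, 0.1169, 0.0671]
tcp_rot: [-0.001, 1.0, -0.013, -0.002]
contact_force: [-2.7, -0.8, 15.7]
gripper_width: 0.426
grasp_force: 30.0
```

>>> arm_command(
  deltas=[
    [[0.5,0,0.2],0,30],
    [[0.9,0,0.4],0,30],
    [[0.9,0,0.4],0,30],
  ],
)

```text
clock: 17.2
tcp_pos: [0.5775, 0.117, 0.0671]
tcp_rot: [-0.001, 1.0, -0.013, -0.003]
contact_force: [-5.2, -0.6, 20.7]
gripper_width: 0.428
grasp_force: 30.0
```

>>> arm_command(
  deltas=[
    [[0,0,-1],0,30],
    [[0.5,0,-2],0,30],
    [[1,0,-2],0,30],
    [[1.5,0,-1.7],0,30],
    [[1.5,0,-1.7],0,30],
  ],
)

```text
clock: 17.7
tcp_pos: [0.5775, 0.1169, 0.0671]
tcp_rot: [-0.0, 1.0, -0.013, -0.005]
contact_force: [-6.6, 0.2, 11.9]
gripper_width: 0.423
grasp_force: 30.0
```

```bash
cat > stone.py <<'E'
from h import *
info()
from rig import bot
for n in('scene','top'):
    c=bot.capture(n);W=cloud(c);I=c['img'].astype(int)
    R=Ro.from_euler('z',np.radians(-1.7)).as_matrix();L=(W-np.array([.5775,.117,.066]))@R@Ro.from_euler('y',.4).as_matrix()*1000
    m=(I.max(2)-I.min(2)<35)&(abs(L[...,0])<70)&(abs(L[...,1])<25)&(abs(L[...,2]-17)<3.5)
    p=L[m];print(n,len(p),np.percentile(p,[0.5,50,99.5],axis=0).round(1))
    if len(p)>100:
        for x in(-40,-25,0,25,40):
            q=p[abs(p[:,0]-x)<8]
            if len(q)>4:print(x,len(q),np.median(q[:,2]).round(1))
        print(cv2.minAreaRect(p[:,:2].astype(np.float32)))
E
python3 stone.py
```

```text
t 17.7 tcp [577.5 116.9  67.1] yaw -1.49 zax [-0.01   0.001 -1.   ] F [-6.6  0.2 11.9] w 0.4232687768830779 30.000272691249847 case [ -5.8 221.2  67.1] q [-0.3   0.73  0.09  1.8  -0.1   0.63 -1.75]
scene 419 [[-52.5 -22.1  13.6]
 [-22.1  -1.9  17.1]
 [ 46.3  22.5  20. ]]
-40 101 17.4
-25 106 17.0
0 39 16.7
25 34 16.9
40 42 17.4
((-2.3968658447265625, -0.6141929626464844), (46.95212936401367, 100.09496307373047), 86.14837646484375)Traceback (most recent call last):
  File "stone.py", line 8, in <module>
    p=L[m];print(n,len(p),np.percentile(p,[0.5,50,99.5],axis=0).round(1))
                          ~~~~~~~~~~~~~^^^^^^^^^^^^^^^^^^^^^^^^
    return _quantile_unchecked(
        a, q, axis, out, overwrite_input, method, keepdims, weights)
    return _ureduce(a,
                    func=_quantile_ureduce_func,
    ...<5 lines>...
                    overwrite_input=overwrite_input,
                    method=method)
    r = func(a, **kwargs)
    result = _quantile(arr,
                       quantiles=q,
    ...<2 lines>...
                       out=out,
                       weights=wgt)
    slices_having_nans = np.isnan(arr[-1, ...])
                                  ~~~^^^^^^^^^
IndexError: index -1 is out of bounds for axis 0 with size 0
```

>>> arm_command(
  deltas=[
    [[-0.3,0,-0.8],0,30],
    [[-0.3,0,-0.8],0,42],
    [[-0.3,0,-0.8],0,44],
    [[-0.3,0,-0.8],0,47],
    [[-0.3,0,-0.8],0,52],
    [[-0.3,0,-0.8],0,60],
    [[-0.3,0,-0.8],0,60],
  ],
)

```text
clock: 18.5
tcp_pos: [0.5824, 0.1155, 0.0683]
tcp_rot: [0.0, 1.0, -0.014, 0.0]
contact_force: [0.0, 0.0, -0.6]
gripper_width: 0.598
grasp_force: 0.0
```

```bash
python3 -c "
from h import *
info()"
```

```text
t 18.5 tcp [582.4 115.5  68.3] yaw -1.55 zax [ 0. -0. -1.] F [ 0.   0.  -0.6] w 0.597779378240683 0.0 case [ -0.7 220.1  68.3] q [-0.3   0.73  0.09  1.8  -0.1   0.62 -1.75]
```

Now up and clear (up 110 mm, then over towards the lid), closing the fingers.

>>> arm_command(
  deltas=[
    [[0,0,-15],0,60],
    [[0,0,-40],0,60],
    [[0,0,-80],0,60],
    [[0,0,-120],0,30],
    [[0,30,-150],0,0],
    [[0,70,-160],0,0],
    [[0,115,-160],1,0],
    [[0,160,-160],2,0],
    [[0,200,-160],3,0],
    [[0,220,-160],3,0],
    [[0,222,-160],3,0],
    [[0,222,-160],3,0],
  ],
)

```text
clock: 19.7
tcp_pos: [0.5763, -0.1057, 0.2283]
tcp_rot: [-0.0, 0.999, -0.04, -0.0]
contact_force: [-0.9, 0.5, -0.3]
gripper_width: 0.004
grasp_force: 0.0
```

```bash
python3 stone.py
python3 - <<'E'
from h import *
from rig import bot
c=bot.capture('top');cv2.imwrite('pics/s7.png',cv2.resize(c['img'][180:340,220:440,::-1],None,fx=3,fy=3))
for a in (.95,.8,.6,.4,.2,.1,0):
    x=68-(115*np.cos(a)-24*np.sin(a));z=14+115*np.sin(a)+24*np.cos(a);print(a,round(x,1),round(z,1))
print(d(case(22,0,160),-4.6))
E
```

```text
t 19.7 tcp [ 576.3 -105.7  228.3] yaw -4.56 zax [ 0.     0.001 -1.   ] F [-0.9  0.5 -0.3] w 0.004009914704738272 0.0 case [ 10.9  -0.8 228.3] q [ 0.04  0.51  0.15  1.68 -0.09  0.96 -1.43]
scene 84 [[-52.8 -21.6  13.5]
 [-27.  -19.   15.5]
 [ 46.3  14.2  18.2]]
top 1100 [[-51.1 -20.9  13.6]
 [ -2.7  -1.5  16.7]
 [ 48.6  18.1  20. ]]
-40 184 16.9
-25 177 16.8
0 169 16.4
25 175 16.7
40 175 17.2
((-0.7790794372558594, -1.3786983489990234), (102.42984008789062, 39.86905288696289), 0.636894941329956)
0.95 20.6 121.5
0.8 5.1 113.2
0.6 -13.4 98.7
0.4 -28.6 80.9
0.2 -39.9 60.4
0.1 -44.0 49.4
0 -47.0 38.0
(array([11. ,  1.2, 68.3]), np.float64(0.2))
```

View pics/s7.png

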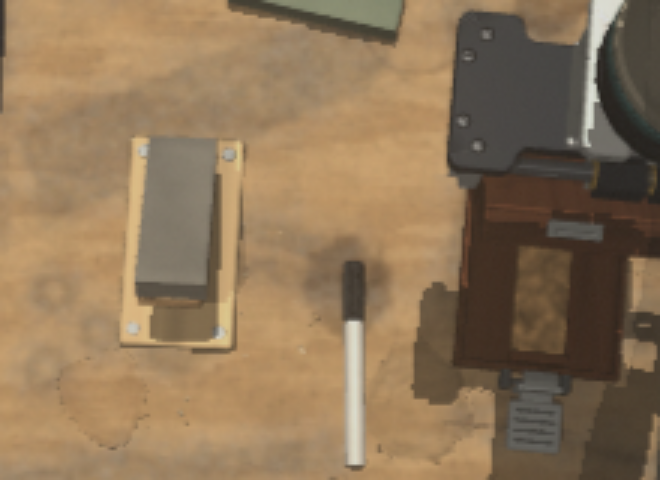

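The stone lies on the seat at (175,220) in the crop, up at the lip end. The case is empty (tray floor at (540,300)), its lid still open. Now to the lid.

>>> arm_command(
  deltas=[
    [[27,-1,0],0,0],
    [[27,-1,40],0,0],
    [[27,-1,80],0,0],
    [[27,-1,106],0,0],
    [[27,-1,106],0,0],
    [[27,-1,106],0,0],
  ],
)

```text
clock: 20.45
tcp_pos: [0.6038, -0.1062, 0.1227]
tcp_rot: [-0.0, 0.999, -0.039, 0.0]
contact_force: [0.1, 1.2, 1.5]
gripper_width: 0.002
grasp_force: 0.0
```

Run:
```python
from h import *
info()
for a in (.95,.85,.75,.65,.55,.45,.35,.25,.15):
    x=68-(115*np.cos(a)-24*np.sin(a))+8;z=14+115*np.sin(a)+24*np.cos(a);print(a,d(case(x,0,z),-4.6)[0])
```

```text
t 20.45 tcp [ 603.8 -106.2  122.7] yaw -4.44 zax [ 0.  0. -1.] F [0.1 1.2 1.5] w 0.002409985775863783 0.0 case [ 38.3   0.9 122.7] q [ 0.05  0.68  0.13  1.71 -0.11  0.77 -1.42]
0.95 [-9.7  0.8  1.2]
0.85 [-20.2   0.8   6.5]
0.75 [-30.1   0.8  12.8]
0.65 [-39.4   0.8  20. ]
0.55 [-47.8   0.7  28.2]
0.45 [-55.5   0.7  37.1]
0.35 [-62.1   0.7  46.8]
0.25 [-67.8   0.7  57. ]
0.15 [-72.5   0.7  67.8]
```

>>> arm_command(
  deltas=[
    [[-10,0,1],0,0],
    [[-15,0,4],0,0],
    [[-20,0,6],0,0],
    [[-30,0,13],0,0],
    [[-39,0,20],0,0],
    [[-48,0,28],0,0],
    [[-55,0,37],0,0],
    [[-62,0,47],0,0],
    [[-68,0,57],0,0],
    [[-68,0,57],0,0],
  ],
)

```text
clock: 21.45
tcp_pos: [0.5335, -0.1019, 0.0645]
tcp_rot: [-0.0, 0.999, -0.04, -0.001]
contact_force: [-0.5, -0.2, 1.4]
gripper_width: 0.008
grasp_force: 0.6
```

Run:
```python
from h import *
info()
for z in(50,44,38,35): print(d(case(-39,0,z),-4.6)[0])
```

```text
t 21.45 tcp [ 533.5 -101.9   64.5] yaw -4.56 zax [-0.003  0.    -1.   ] F [-0.5 -0.2  1.4] w 0.008107181794920199 0.5993023587006974 case [-32.1  -0.5  64.5] q [ 0.07  0.68  0.1   1.94 -0.13  0.53 -1.39]
[-6.9 -0.5 14.5]
[-6.9 -0.5 20.5]
[-6.8 -0.5 26.5]
[-6.8 -0.5 29.5]
```

>>> arm_command(
  deltas=[
    [[-5,0,10],0,0],
    [[-8,0,16],0,0],
    [[-10,0,20],0,0],
    [[-10,0,23],0,0],
    [[-10,0,26],0,0],
    [[-10,0,28],0,0],
    [[-10,0,28],0,0],
  ],
)

```text
clock: 22.15
tcp_pos: [0.5245, -0.1013, 0.0376]
tcp_rot: [-0.0, 0.999, -0.04, -0.001]
contact_force: [-3.5, 0.9, 9.2]
gripper_width: 0.005
grasp_force: 4.4
```

```bash
python3 -c "
from h import *
info()"
```

```text
t 22.15 tcp [ 524.5 -101.3   37.6] yaw -4.56 zax [-0.002  0.    -1.   ] F [-3.5  0.9  9.2] w 0.005080616577968027 4.422127220313996 case [-41.1  -0.6  37.6] q [ 0.08  0.72  0.09  1.97 -0.13  0.45 -1.38]
```

>>> arm_command(
  deltas=[
    [[0,0,1],0,0],
    [[0,0,2],0,0],
    [[0,0,2],0,0],
  ],
)

```text
clock: 22.45
tcp_pos: [0.5243, -0.1013, 0.0366]
tcp_rot: [-0.0, 0.999, -0.04, -0.001]
contact_force: [-5.3, 0.6, 18.4]
gripper_width: 0.002
grasp_force: 9.1
```

>>> arm_command(
  deltas=[
    [[0,0,-8],0,0],
    [[0,0,-30],0,0],
    [[0,0,-80],0,0],
    [[0,0,-130],0,0],
    [[0,50,-170],0,0],
    [[0,100,-190],0,0],
    [[-40,150,-200],0,0],
    [[-40,180,-200],0,0],
    [[-40,180,-200],0,0],
    [[-40,180,-200],0,0],
  ],
)

```text
clock: 23.45
tcp_pos: [0.4706, -0.2793, 0.2355]
tcp_rot: [0.0, 0.999, -0.042, 0.0]
contact_force: [1.2, 1.3, 0.3]
gripper_width: 0.002
grasp_force: 0.0
```

```bash
python3 stone.py
python3 - <<'E'
from h import *
from rig import bot
c=bot.capture('scene');W=cloud(c);L=(W-CO)@RC*1000
p=L[(abs(L[...,0]-0)<55)&(abs(L[...,1])<40)&(L[...,2]>10)&(L[...,2]<150)]
for x in(-45,-20,0,20,45):
    q=p[abs(p[:,0]-x)<8];print(x,len(q),np.percentile(q[:,2],[10,50,90]).round(1) if len(q) else '')
cv2.imwrite('pics/s8.png',cv2.resize(c['img'][160:360,200:480,::-1],None,fx=2.5,fy=2.5))
E
```

```text
t 23.45 tcp [ 470.6 -279.3  235.5] yaw -4.78 zax [ 0. -0. -1.] F [1.2 1.3 0.3] w 0.0021316293236360445 0.0 case [ -80.6 -182.3  235.5] q [ 0.37  0.45  0.16  1.77 -0.09  0.93 -1.08]
scene 93 [[-52.9 -22.   13.5]
 [-24.9 -19.4  15.3]
 [ 45.   12.5  18. ]]
top 1096 [[-50.9 -21.   13.6]
 [ -3.1  -1.8  16.7]
 [ 48.5  18.1  20. ]]
-40 180 17.1
-25 169 16.6
0 170 16.4
25 169 17.0
40 169 17.0
((-1.1699714660644531, -1.2926998138427734), (102.16061401367188, 39.67361831665039), 0.8106992840766907)
-45 397 [38.  39.3 40.5]
-20 387 [37.4 39.  40.5]
0 370 [37.6 38.8 40.2]
20 364 [37.3 38.7 40.2]
45 48 [37.5 39.2 40.8]
```

View pics/s8.png

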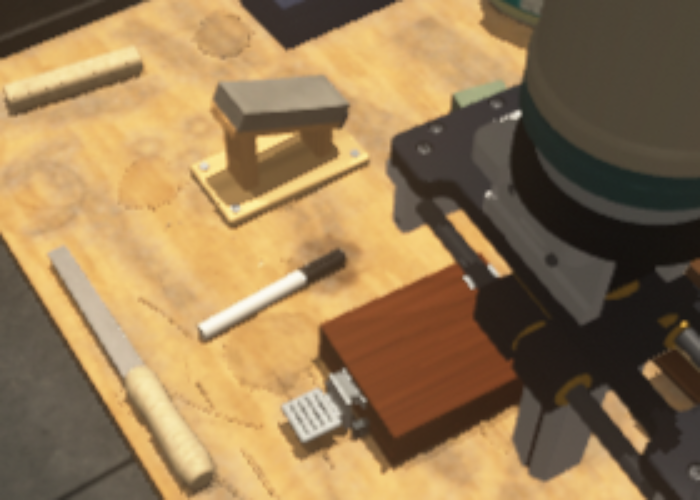

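The lid is shut level at 38–39 mm (case at (420,370)). The stone lies flat on the rest at (283,100), and the bystanders I can see have not moved. Handing in.

```bash
python3 -c "
from rig import bot
print(bot.sign_off())"
```

```text
the job is handed in; nothing more can be done
None
```

The job is done and handed in: the whetstone lies flat on the sloped rest against the stop lip, and the empty case is snapped shut, at about 24 s of the 64 s allowed. On the way I set the stone on the bench once, with a drop of a few millimetres, to regrasp it.

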